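Build up the find rest on the ratchet lift stand

TASK

Build up the rest for the next find on the lift stand: lower the wide-based flange first, then the plain ring collar, then the two-armed cradle yoke down the stand's post, each fully home on the one below, without letting any of them drop. Then raise the loaded carriage by its handle until the pawl catches the next notch, and leave it hanging there with the rest still fully home. Leave the bottle, carton, dish and brush where they are.

Things in the scene. Friction and masses are not known exactly. Their poses are not given: they have to be found in the camera images.
- stand: Fixed ratchet lift stand, white base, grey carriage, steel post; origin on the table under the mast. Base plate 150 x 250 x 12 mm. Steel mast 28 mm square, top 150 mm high, with a toothed rack (two notches, 40 mm apart) on its +x face. Its -y axis points from the mast to the post, its +y axis to the handle. Place and yaw vary.
- lift (a joint): Height of the carriage on the mast, in m, positive upwards. 0: down on its bottom stop (the start), pawl in the lower notch. The pawl passes the next tooth at about 0.042 and then holds the carriage at 0.040; top stop at 0.054. Released lower than that the carriage slides back down under its own weight. Carriage about 0.35 kg plus what it carries; sliding friction about 1 N.
- lift_seat (a point): Centre of the top face of the round seat (80 mm across) on the carriage, at the foot of the vertical post, on the post's axis; 45 mm above the table when the carriage is down. z up, axes parallel to the stand's; lies 110 mm from the mast axis. The steel post is 22 mm in diameter and rises 84 mm above the seat, the last 8 mm tapering to 12 mm. It moves with the carriage.
- lift_tip (a point): Top end of the post, on its axis, 84 mm above the seat.
- lift_handle (a point): Centre of the carriage's black handle bar, on the other side of the mast, 63 mm from the mast axis and 86 mm above the table when the carriage is down. The bar runs along the stand's y, 16 mm wide along the stand's x, 22 mm high, about 74 mm long and free from above, with an end plate 34 mm wide and high whose near face is 40 mm from this point, outwards.
- flange_center (a point): Dark anodised aluminium flange standing loose on the table, at its centre 23 mm above its underside. Disc 100 mm across and 8 mm thick at the bottom; round hub 50 mm in diameter above it; 46 mm high in all; bore 29 mm right through. z up. About 0.25 kg.
- collar_center (a point): Plain round dark anodised aluminium collar (a thick ring) lying flat, bore upright, at its centre 12 mm above its underside. 60 mm outside diameter, 24 mm high, bore 29 mm. z up. About 0.2 kg.
- yoke_center (a point): Dark anodised aluminium cradle yoke standing loose, at its centre 22.5 mm above its underside. Round hub 46 mm in diameter, 45 mm high, bore 29 mm, with two opposite flat arms along its own x (14 mm wide, 6 to 18 mm above its underside) out to upturned, rubber-padded ends (20 mm wide, 61 mm from the axis at most, up to 53 mm above the underside). z up; its hub is free to be pinched across y. About 0.15 kg.
- bottle_at (a point): Bystander: green bottle, 68 mm across, 200 mm high; point at mid height.
- carton_at (a point): Bystander: small cardboard carton 45 x 110 x 35 mm lying flat; its centre.
- dish_at (a point): Bystander: black dish 90 mm across, 30 mm high; centre at mid height.
- brush_at (a point): Bystander: brush about 170 mm long lying along its x; point near its middle.
Mind the look-alikes: they are no part of the job. What is shaped like the part that bears yoke_center but pink is not meant.

How it is judged:
On the way, in this order (a step that is already met when the one before it is completed fails the run):
1. the flange is fully home on the seat, released (horizontal distance between flange_center and lift_seat below 0.008 m and z of flange_center in the frame of lift_seat between 0.019 and 0.027 m and angle between flange_center's own z axis and vertical below 0.06 rad and contact force between flange and the fingers below 0.1 N), for 0.2 s.
2. the collar is fully home on the flange, released (horizontal distance between each of flange_center, collar_center and lift_seat below 0.008 m and z of flange_center in the frame of lift_seat between 0.019 and 0.027 m and angle between each of flange_center, collar_center's own z axis and vertical below 0.06 rad and z of collar_center in the frame of lift_seat between 0.054 and 0.062 m and contact force between collar and the fingers below 0.1 N), for 0.2 s.
3. the yoke is fully home on the collar, released, the carriage still down (horizontal distance between each of flange_center, collar_center, yoke_center and lift_seat below 0.008 m and z of flange_center in the frame of lift_seat between 0.019 and 0.027 m and angle between each of flange_center, collar_center, yoke_center's own z axis and vertical below 0.06 rad and z of collar_center in the frame of lift_seat between 0.054 and 0.062 m and z of yoke_center in the frame of lift_seat between 0.0885 and 0.0965 m and contact force between yoke and the fingers below 0.1 N and value of joint lift below 0.02 m), for 0.2 s.
4. the carriage hangs in the next notch, handle released (value of joint lift between 0.036 and 0.043 m and velocity of joint lift between -0.01 and 0.01 m/s and contact force between lift and the fingers below 0.1 N), for 0.3 s.
At the end, for the whole second after the job is handed in: Flange on the seat, collar on the flange, yoke on the collar, all threaded on the post, each within 4 mm of its fully-home height, within 8 mm of the post axis and upright within 3.4 degrees, at rest; the carriage hangs in the next notch (lift between 36 and 43 mm), at rest (horizontal distance between each of flange_center, collar_center, yoke_center and lift_seat below 0.008 m and z of flange_center in the frame of lift_seat between 0.019 and 0.027 m and angle between each of flange_center, collar_center, yoke_center's own z axis and vertical below 0.06 rad and z of collar_center in the frame of lift_seat between 0.054 and 0.062 m and z of yoke_center in the frame of lift_seat between 0.0885 and 0.0965 m and value of joint lift between 0.036 and 0.043 m and linear speed of each of flange, collar, yoke below 0.03 m/s and velocity of joint lift between -0.01 and 0.01 m/s); the robot touches nothing.
It fails at once if the flange is dropped down the post instead of being lowered (falls faster than 0.6 m/s on it) (horizontal distance between flange_center and lift_seat below 0.008 m and z of flange_center in the frame of lift_seat below 0.1 m and linear speed of flange above 0.6 m/s and velocity of joint lift between -0.1 and 0.1 m/s).
It fails at once if the collar is dropped down the post instead of being lowered (falls faster than 0.6 m/s on it) (horizontal distance between collar_center and lift_seat below 0.008 m and z of collar_center in the frame of lift_seat below 0.1 m and linear speed of collar above 0.6 m/s and velocity of joint lift between -0.1 and 0.1 m/s).
It fails at once if the yoke is dropped down the post instead of being lowered (falls faster than 0.6 m/s on it) (horizontal distance between yoke_center and lift_seat below 0.008 m and z of yoke_center in the frame of lift_seat below 0.1 m and linear speed of yoke above 0.6 m/s and velocity of joint lift between -0.1 and 0.1 m/s).
It fails at once if the bottle, carton, dish or brush is moved more than 30 mm (distance of any of bottle_at, carton_at, dish_at, brush_at from where it was at the start of the episode above 0.03 m).
It also fails if it takes over 72 s, if anything falls off the work surface, if the arm or the gripper's body presses on something with over 40 N, if the wrist force passes 120 N, or if a joint passes its speed limit or range.

ROBOT

A 7-joint arm with a two-finger parallel gripper is mounted at the origin on the work surface. World frame = base frame: x ahead of the robot, y to its left, z up, the work surface at z = 0. Lengths are in m, angles in rad, forces in N, time in s.
With the tool pointing down it reaches from about 0.425 to 0.875 m from the base axis. Payload 4.7 kg.
Tool frame: the origin (TCP) lies midway between the tips of the shut fingers; the grasp point (between the pads) lies ctrl.grasp_offset behind it (ctrl.grasp_offset is the distance from the TCP to the grasp point, in m); z points along the fingers, y is the line along which they close (so a half turn about z gives the same grasp; the last joint's range is limited). The gripper opens to 87 mm and grips with 3 to 60 N. Pads are 19 mm wide; open, the fingers measure 117 mm over their backs; the gripper's body (75 mm by 190 mm) begins 51 mm behind the grasp point.
Start: joints at [1.255, 0.321, -0.07, 1.45, 0.023, 1.371, -0.057], TCP at [0.21, -0.615, 0.223] pointing down, gripper open.
Joint ranges: [-2.86, 2.86], [-0.3, 2.09], [-1.38, 1.24], [0.06, 2.45], [-1.56, 4.7], [0.09, 2.05], [-2.69, 2.69]. Speed limits (rad/s): [2.57, 2.57, 3.14, 3.14, 3.14, 3.14, 3.14].

INTERFACE

Orientations are given as a rotation vector (axis times angle).
In Python, from bench import ctrl gives the robot as it stands. The module is installed in compiled form; this text tells all that it offers.
- The arm moves only by the tool jog_arm, never from a script. Its argument "moves" is one flat list of numbers, 7 for each row, row after row: the shift along the tool's x, y, z in units of 30 cm (1.0 is 30 cm), then the turn, a rotation vector about the tool's x, y, z in units of 60 degrees (1.0 is 60 degrees), then the gripper's target within -1 to 1 (fully open at 1, half-way at 0, shut at -1). In form: [x, y, z, wx, wy, wz, fingers, x, y, z, wx, wy, wz, fingers, ...]. A call has exactly 8 rows; each row is the pose to reach, as a shift and turn from the pose commanded when the call began, along the tool's axes at that moment; what a row does not reach only later rows make up. A row lasts 1/8 s, in which the tool goes at most 62.5 mm and 10.7 degrees, less where a joint would pass 70% of its speed; a pose out of reach is approached as far as the arm can. A call with a number of a shift or a turn outside -1 to 1 is refused whole. A call with a gripper value outside its range is refused whole. The fingers move at their own pace and stop on an object; "newtons" is the grip in N (left out, the last holds). Time passes only in rows, so rows that repeat a pose let the fingers close, or fill a call up. It gives the time, the measured TCP pose, the force, the opening and the grip force at its end, in the units of the state.
- ctrl.get_state(): the state, without advancing time (a new reading comes with each control period).
- ctrl.get_image(name): name is "scene" or "top" or "wrist"; returns a dict with "pixels" (384x512x3 uint8, red, green, blue), "fx", "fy", "cx", "cy" (pixels), "dist" ([k1, k2, p1, p2, k3] as OpenCV has them; the pictures are not rectified), "xyz" and "rotation" of the camera in the world; the wrist camera has in their place "tool_from_camera" (4x4, takes a point from camera to tool coordinates, whose origin is the TCP and whose axes are the flange's). Camera axes: x right, y up, looking along -z (the intrinsics and any distortion apply to the point x, -y, -z); pixel columns grow to the right and rows downward; lengths in m; the calibration is good to about 2 mm. A picture is of the moment at which its call begins: read the wrist's pose just before it. There is no depth.
- ctrl.close_job(): hands the job in; it is judged then, once.
The state is a dict: "time": time; "joint_positions": joint angles; "qd": joint speeds; "joint_torque": joint torques, N m; "position": TCP position; "tool_rot": TCP orientation; "ft_force": force on the tool from outside, world axes, zero at the start; "torque": the same for the moment, N m; "grip_width": opening from 0.0 (shut) to 1.0 (fully open); "grip_force": force on a finger pad.
Only numpy, scipy, OpenCV 4.12 (cv2) and the standard library are available. Lean on these libraries where they do the work, as an engineer would, in place of code of your own. Each camera call takes 0.05 s, during which the arm holds its last target. There are 200 camera calls.

## Working session

There is one attempt and no reset: what is moved stays moved. The work goes in short steps, Python scripts to look and compute and a tool call to move; the robot and the scene stay as the last step left them, time stands still between calls to the robot, and variables do not carry over. Pictures are saved under pics/ and viewed, at most 10 in all, crops included, and the job is handed in when it is done.

Besides the shell and the picture viewer there is one more tool, called after "Call:" as name(argument=value, ...) on one line, values as JSON. jog_arm: Moves the arm, as the interface text tells. Its arguments: {"type":"object","properties":{"moves":{"type":"array"},"newtons":{"type":"number"}},"required":["moves"]}

```bash
mkdir -p pics; python3 - <<'E'
from bench import ctrl
import cv2,pickle
s=ctrl.get_state(); print({k:s[k] for k in ("time","position","tool_rot","grip_width","ft_force")}, ctrl.grasp_offset)
for n in("scene","top","wrist"):
    im=ctrl.get_image(n); pickle.dump(im,open(n+".pkl","wb"))
    cv2.imwrite(f"pics/{n}0.png",im["pixels"][:,:,::-1]); print(n,{k:v for k,v in im.items() if k!="pixels"})
E
```

```text
{'time': 0.0, 'position': array([ 0.21027367, -0.6144635 ,  0.22144676]), 'tool_rot': array([-3.09710106e+00, -5.15471940e-01,  6.55933526e-04]), 'grip_width': 0.9986556622069545, 'ft_force': array([-0.03750777, -0.69575619, -0.1198119 ])} 0.0187
scene {'fx': 403.897750983701, 'fy': 403.897750983701, 'cx': 256.8446274373774, 'cy': 182.4587995180969, 'dist': array([-0.01924684,  0.        ,  0.        ,  0.        ,  0.        ]), 'xyz': array([0.93187295, 0.41141014, 1.00732656]), 'rotation': array([0.27362616, 0.71463457, 2.31821789])}
top {'fx': 359.66568727994087, 'fy': 359.66568727994087, 'cx': 257.7428206282343, 'cy': 187.24459469551036, 'dist': array([0.01256455, 0.        , 0.        , 0.        , 0.        ]), 'xyz': array([ 0.29472287, -0.03372939,  1.20064543]), 'rotation': array([ 0.14178482, -0.16568009, -1.5442166 ])}
wrist {'fx': 283.32420181093414, 'fy': 283.32420181093414, 'cx': 248.9929175892764, 'cy': 192.66884307886275, 'dist': array([-0.05935827,  0.        ,  0.        ,  0.        ,  0.        ]), 'tool_from_camera': array([[ 2.54110367e-04,  9.53293574e-01,  3.02045190e-01,
         8.29636990e-02],
       [ 9.99999789e-01, -6.17573046e-05, -6.46384972e-04,
        -4.33007452e-04],
       [-5.97541144e-04,  3.02045290e-01, -9.53293389e-01,
        -1.61245037e-01],
       [ 0.00000000e+00,  0.00000000e+00,  0.00000000e+00,
         1.00000000e+00]])}
```

View pics/scene0.png

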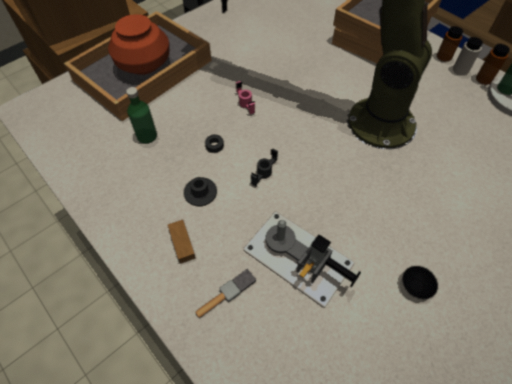

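View pics/top0.png

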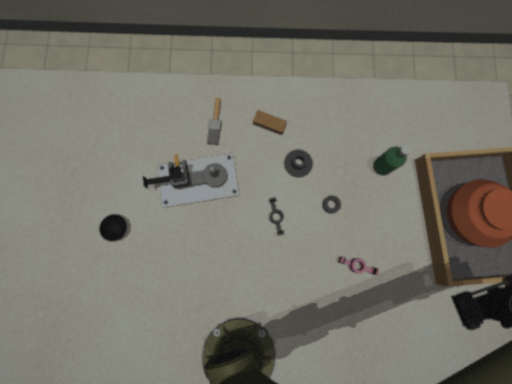

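The scene view shows the flange at (200,191), the collar at (214,143), the yoke at (264,168) and the post tip at about (282,222). In the top view they are at flange (298,163), collar (331,204), yoke (276,216), seat (215,175) and handle bar (155,181). The pink yoke at (357,265) is the decoy.

```bash
cat > h.py <<'E'
import numpy as np,cv2,pickle
from scipy.spatial.transform import Rotation as R
def pose(im,st=None):
    if "xyz" in im: return np.array(im["xyz"]),R.from_rotvec(im["rotation"]).as_matrix()
    T=np.eye(4);T[:3,:3]=R.from_rotvec(st["tool_rot"]).as_matrix();T[:3,3]=st["position"]
    M=T@im["tool_from_camera"]; return M[:3,3],M[:3,:3]
def K(im): return np.array([[im["fx"],0,im["cx"]],[0,im["fy"],im["cy"]],[0,0,1.]])
def plane(im,uv,z,st=None):
    c,r=pose(im,st); n=cv2.undistortPoints(np.array(uv,float).reshape(-1,1,2),K(im),im["dist"]).reshape(-1,2)
    d=np.c_[n[:,0],-n[:,1],-np.ones(len(n))]@r.T
    return c+d*((z-c[2])/d[:,2])[:,None]
def project(im,P,st=None):
    c,r=pose(im,st); p=(np.atleast_2d(P)-c)@r; p=p*[1,-1,-1]
    return cv2.projectPoints(p,np.zeros(3),np.zeros(3),K(im),im["dist"])[0].reshape(-1,2)
def blob(im,seed,thr=75,rad=40,lo=0):
    """dark blob containing/nearest seed"""
    g=cv2.cvtColor(im["pixels"],cv2.COLOR_RGB2GRAY); m=((g<thr)&(g>=lo)).astype(np.uint8)
    n,l,s,c=cv2.connectedComponentsWithStats(m)
    ok=[i for i in range(1,n) if s[i,4]>15 and np.hypot(*(c[i]-seed))<rad]
    i=max(ok,key=lambda i:s[i,4]); return l==i,s[i],c[i]
E
python3 - <<'E'
from h import *
T=pickle.load(open("top.pkl","rb"));S=pickle.load(open("scene.pkl","rb"))
for nm,t,s,z in(("flange",(298,163),(200,191),.01),("collar",(331,204),(214,143),.012),("yoke",(276,216),(264,168),.015)):
    for im,u in((T,t),(S,s)):
        m,st,c=blob(im,u,110); k=cv2.findContours(m.astype(np.uint8),0,2)[0]
        k=max(k,key=cv2.contourArea); e=cv2.fitEllipse(k); P=plane(im,[c,e[0]],z)
        print(nm,st,c.round(1),np.round(e,1) if 0 else e,P.round(4)[:,:2].tolist())
# post tip triangulate guess & seat
print(plane(T,[(215,175)],.045),plane(S,[(282,222)],.129),plane(T,[(155,181),(178,178)],.09))
a=cv2.resize(T["pixels"][140:250,130:350],None,fx=3.6,fy=3.6,interpolation=2)
cv2.imwrite("pics/topc.png",a[:,:,::-1])
E
```

```text
flange [284 149  29  29 639] [297.9 163.1] ((297.89935302734375, 163.08135986328125), (27.734575271606445, 28.4488525390625), 118.98026275634766) [[0.6192, -0.1857], [0.6193, -0.1856]]
flange [183 177  34  30 787] [199.9 191.4] ((199.9522247314453, 191.396484375), (28.559404373168945, 33.2380256652832), 78.40837860107422) [[0.6234, -0.1819], [0.6233, -0.1819]]
collar [322 195  19  19 253] [331.1 204.1] ((331.0330505371094, 204.05616760253906), (17.885751724243164, 18.919700622558594), 78.22288513183594) [[0.4795, -0.2962], [0.4796, -0.2961]]
collar [205 134  19  19 294] [214.  143.3] ((213.93312072753906, 143.47982788085938), (18.792198181152344, 19.307207107543945), 73.29420471191406) [[0.4788, -0.2964], [0.4794, -0.2959]]
yoke [269 197  15  39 287] [275.8 216. ] ((276.0693054199219, 215.86705017089844), (12.332348823547363, 35.62384033203125), 168.28892517089844) [[0.4351, -0.1113], [0.4355, -0.1121]]
yoke [250 149  28  39 495] [263.7 168.4] ((263.5020446777344, 168.76795959472656), (16.504196166992188, 40.883567810058594), 33.150474548339844) [[0.4297, -0.1154], [0.4311, -0.1146]]
[[0.5626608  0.09229288 0.045     ]] [[0.56484289 0.09615584 0.129     ]] [[0.52845344 0.27447541 0.09      ]
 [0.53978543 0.20323253 0.09      ]]
```

View pics/topc.png

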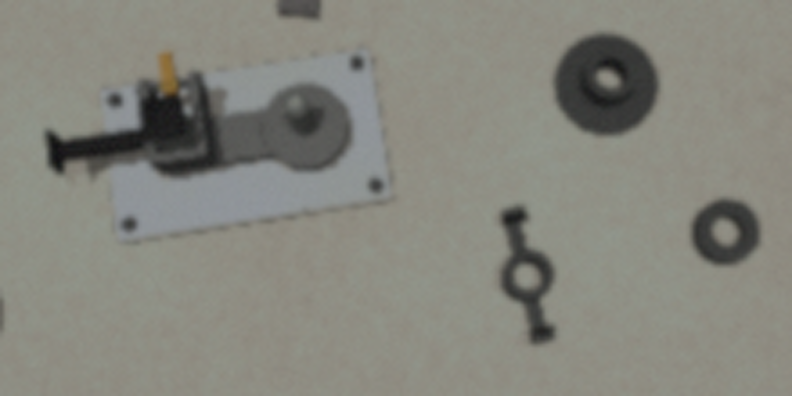

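The crop shows the plate corners at about (105,88), (372,48), (393,200) and (120,240), and the seat disc centred at (306,126). The flange, collar and yoke all look clear to grasp. The yoke's arms run from (513,215) to (541,330).

```bash
cat >> h.py <<'E'
def go(st,xyz,yaw):
    """tool-frame shift/turn in move units; tool down with tool x at world yaw"""
    c,s=np.cos(yaw),np.sin(yaw); Rt=np.array([[c,s,0],[s,-c,0],[0,0,-1.]])
    R0=R.from_rotvec(st["tool_rot"]).as_matrix()
    d=R0.T@(np.array(xyz)-st["position"])/.3; w=R.from_matrix(R0.T@Rt).as_rotvec()/np.radians(60)
    print("move",d.round(4),w.round(4))
def yaw(st):
    x=R.from_rotvec(st["tool_rot"]).as_matrix()[:,0]; return np.arctan2(x[1],x[0])
E
python3 - <<'E'
from h import *
from bench import ctrl
T=pickle.load(open("top.pkl","rb"));S=pickle.load(open("scene.pkl","rb"))
f=lambda a:np.array(a)/3.6+[130,140]
P=plane(T,f([(105,88),(372,48),(393,200),(120,240)]),.012)[:,:2]; print(P.round(4))
u=(P[0]-P[1]+P[3]-P[2]);u/=np.linalg.norm(u); print("stand y dir",u,np.arctan2(u[1],u[0]))
print("seat",plane(T,f([(306,126)]),.045),"plate c",P.mean(0))
a=plane(T,f([(513,215),(541,330)]),.053);d=a[1]-a[0];print("yoke arms yaw",np.arctan2(d[1],d[0]),a.mean(0))
h=plane(T,f([(100,146),(55,151)]),.097);print("handle",h)
print("bottle",plane(T,[(383,167)],.0))
st=ctrl.get_state(); go(st,(.621,-.184,.20),1.28)
E
```

```text
[[0.6026 0.2864]
 [0.648  0.0364]
 [0.5015 0.0121]
 [0.4586 0.2622]]
stand y dir [-0.1741299   0.98472269] 1.7458184232597007
seat [[0.5626608  0.09229288 0.045     ]] plate c [0.55267357 0.14925434]
yoke arms yaw -2.893494494987349 [ 0.43203815 -0.1105252   0.053     ]
handle [[0.52859859 0.26402771 0.097     ]
 [0.52327153 0.30239441 0.097     ]]
bottle [[ 0.61502975 -0.48153399  0.        ]]
move [ 1.76   -0.9145  0.0736] [-1.300e-03 -6.000e-04 -9.073e-01]
```

Call:
jog_arm(moves=[0.15,-0.08,0,0,0,-0.1,1,0.3,-0.16,0,0,0,-0.2,1,0.45,-0.24,0,0,0,-0.3,1,0.6,-0.32,0,0,0,-0.4,1,0.75,-0.4,0,0,0,-0.5,1,0.87,-0.46,0,0,0,-0.5,1,0.96,-0.5,0,0,0,-0.5,1,0.96,-0.5,0,0,0,-0.5,1], newtons=30)

```text
time: 1.15
position: [0.4365, -0.377, 0.2224]
tool_rot: [-2.856, -1.308, -0.002]
ft_force: [-0.5, 0.4, 0.7]
grip_width: 1.003
grip_force: 0.0
```

```bash
python3 - <<'E'
from h import *
from bench import ctrl
st=ctrl.get_state(); print(st["position"],st["joint_positions"].round(2),st["ft_force"]); go(st,(.600,-.19,.20),1.28)
E
```

```text
[ 0.43652552 -0.37700557  0.22237747] [ 0.96  0.18 -0.33  1.63  0.06  1.34 -0.09] [-0.45773205  0.36679422  0.66192151]
move [0.8278 0.0054 0.0756] [-1.00e-04 -1.20e-03 -4.02e-01]
```

Call:
jog_arm(moves=[0.15,0.01,0.01,0,0,-0.07,1,0.3,0.02,0.02,0,0,-0.14,1,0.45,0.02,0.03,0,0,-0.21,1,0.6,0.03,0.04,0,0,-0.28,1,0.75,0.04,0.06,0,0,-0.35,1,0.89,0.045,0.075,0,0,-0.4,1,0.89,0.045,0.075,0,0,-0.4,1,0.89,0.045,0.075,0,0,-0.4,1])

```text
time: 2.15
position: [0.6192, -0.1896, 0.1995]
tool_rot: [2.529, 1.864, -0.003]
ft_force: [-0.1, -0.6, 0.9]
grip_width: 0.995
grip_force: 0.0
```

```bash
python3 - <<'E'
from h import *
from bench import ctrl
st=ctrl.get_state(); im=ctrl.get_image("wrist"); pickle.dump((st,im),open("w1.pkl","wb"))
cv2.imwrite("pics/w1.png",im["pixels"][:,:,::-1]); print(st["position"],yaw(st),st["joint_positions"].round(2))
print(project(im,[(.621,-.184,.046),(.621,-.184,.008)],st))
E
```

```text
[ 0.61917423 -0.18959368  0.19953911] 1.2701020200230058 [ 0.65  0.37 -0.5   1.47  0.18  1.34 -0.17]
[[249.67202064 173.87140718]
 [249.61556894 166.66517926]]
```

View pics/w1.png

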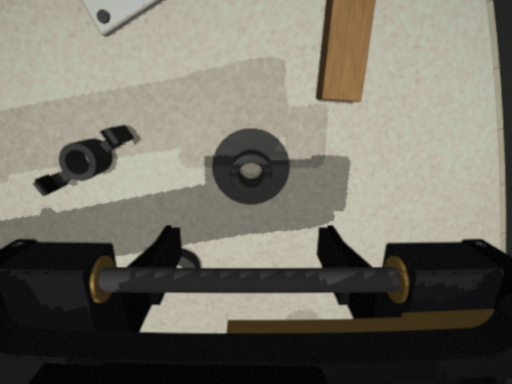

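The wrist view shows the flange disc spanning u 213–289 and v 129–203, centred at (251,166), with its bore at about (250,171). This matches my estimate.

```bash
python3 - <<'E'
from h import *
from bench import ctrl
st,im=pickle.load(open("w1.pkl","rb"))
for t in(55,65,75):
    m,s,c=blob(im,(251,166),t,25); k=max(cv2.findContours(m.astype(np.uint8),0,2)[0],key=cv2.contourArea)
    e=cv2.fitEllipse(cv2.convexHull(k)); print(t,s,e,plane(im,[e[0]],.006,st)[0])
print(plane(im,[(251,166)],.008,st)[0]); 
st=ctrl.get_state(); go(st,(.6213,-.184,.0205),1.270)
E
```

```text
55 [ 213  149   76   55 2622] ((249.43386840820312, 173.98440551757812), (55.49449157714844, 76.10110473632812), 95.2344741821289) [ 0.6178092  -0.19354204  0.006     ]
65 [ 212  137   77   67 3391] ((250.21768188476562, 168.0179443359375), (70.10291290283203, 76.7793960571289), 93.10829162597656) [ 0.62108671 -0.18633871  0.006     ]
75 [ 212  130   78   75 4232] ((250.36915588378906, 166.5472412109375), (74.5408706665039, 76.46934509277344), 90.47801208496094) [ 0.62183739 -0.18456115  0.006     ]
[ 0.6229329  -0.18369636  0.008     ]
move [0.023  0.0015 0.5976] [-0.0006  0.0017 -0.001 ]
```

Call:
jog_arm(moves=[0.022,0.003,0.15,0,0,0,1,0.022,0.003,0.3,0,0,0,1,0.022,0.003,0.45,0,0,0,1,0.022,0.003,0.55,0,0,0,1,0.022,0.003,0.597,0,0,0,1,0.022,0.003,0.597,0,0,0,-0.5,0.022,0.003,0.597,0,0,0,-0.5,0.022,0.003,0.597,0,0,0,-0.5], newtons=30)

```text
time: 3.2
position: [0.624, -0.1819, 0.0226]
tool_rot: [2.525, 1.865, 0.002]
ft_force: [-0.0, -0.9, 0.9]
grip_width: 0.743
grip_force: 0.0
```

```bash
python3 - <<'E'
from h import *
from bench import ctrl
st=ctrl.get_state(); print(st["position"],st["grip_width"]*87,st["grip_force"],st["ft_force"]); go(st,(.5627,.0923,.22),1.746)
E
```

```text
[ 0.62397976 -0.18185326  0.02264168] 64.67987385125281 0.0 [-0.01224824 -0.86933506  0.85939837]
move [ 0.8131 -0.4624 -0.6593] [ 0.0025  0.0009 -0.4526]
```

Call:
jog_arm(moves=[0,0,0,0,0,0,-0.5,0,0,0,0,0,0,-0.5,0,0,0,0,0,0,-0.5,0,0,0,0,0,0,-0.5,0,0,-0.05,0,0,0,-0.5,0,0,-0.2,0,0,0,-0.5,0,0,-0.4,0,0,0,-0.5,0,0,-0.55,0,0,0,-0.5])

```text
time: 4.2
position: [0.6231, -0.1813, 0.1889]
tool_rot: [2.526, 1.866, 0.002]
ft_force: [0.5, -0.2, -2.4]
grip_width: 0.558
grip_force: 29.9
```

```bash
python3 - <<'E'
from h import *
from bench import ctrl
st=ctrl.get_state(); print(st["position"],st["grip_width"]*87,st["grip_force"],st["ft_force"]); go(st,(.5627,.0923,.23),1.746)
E
```

```text
[ 0.62314218 -0.18130447  0.18887082] 48.53026629962705 29.906513745991106 [ 0.46006616 -0.23068386 -2.4410024 ]
move [ 0.8125 -0.4605 -0.1378] [ 1.600e-03  2.000e-04 -4.523e-01]
```

Call:
jog_arm(moves=[0.1,-0.06,-0.03,0,0,-0.08,-0.5,0.2,-0.12,-0.06,0,0,-0.16,-0.5,0.3,-0.18,-0.09,0,0,-0.24,-0.5,0.4,-0.24,-0.1,0,0,-0.32,-0.5,0.5,-0.3,-0.1,0,0,-0.4,-0.5,0.572,-0.338,-0.1,0,0,-0.452,-0.5,0.572,-0.338,-0.1,0,0,-0.452,-0.5,0.572,-0.338,-0.1,0,0,-0.452,-0.5])

```text
time: 5.2
position: [0.5766, 0.0111, 0.2156]
tool_rot: [2.02, 2.405, -0.002]
ft_force: [0.3, -1.2, -2.1]
grip_width: 0.558
grip_force: 29.9
```

```bash
python3 - <<'E'
from h import *
from bench import ctrl
st=ctrl.get_state(); im=ctrl.get_image("wrist"); pickle.dump((st,im),open("w2.pkl","wb"))
cv2.imwrite("pics/w2.png",im["pixels"][:,:,::-1]); print(st["position"],yaw(st),st["joint_positions"].round(2))
print(project(im,[(.5627,.0923,.045),(.5627,.0923,.129)],st))
E
```

```text
[0.57662856 0.0110884  0.21559287] 1.744303274111735 [ 0.53  0.23 -0.68  1.63  0.15  1.34 -0.01]
[[249.80489748 104.39836197]
 [250.0725137  104.92142627]]
```

View pics/w2.png

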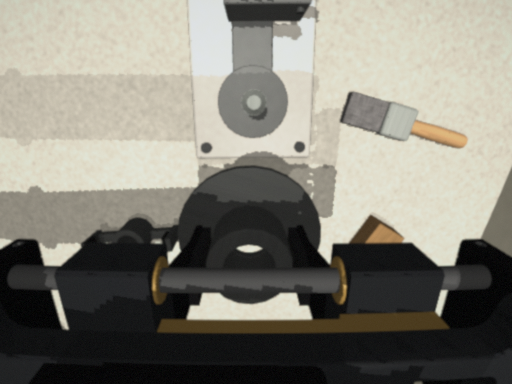

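The wrist view shows the seat disc at u 218–288, v 65–137, with the post tip at (254,102). The held flange disc spans u 179–321 with its top edge at v≈166.

```bash
python3 - <<'E'
from h import *
from bench import ctrl
st,im=pickle.load(open("w2.pkl","rb"))
tip=plane(im,[(254,102)],.129,st)[0]; seat=plane(im,[(253,101)],.045,st)[0]; print(tip,seat)
# flange disc in hand: rim at tool z = +0.0215-.008 
Rt=R.from_rotvec(st["tool_rot"]).as_matrix()
for off in(-.004,-.002,0,.002,.004):
    a=np.linspace(0,6.283,181); o=[]
    for z in(.0215-.008,.0215):
        P=np.c_[off+.05*np.cos(a),.05*np.sin(a),0*a+z]@Rt.T+st["position"]; q=project(im,P,st); o+=[q[:,1].min(),q[:,0].min(),q[:,0].max()]
    print(off,np.round(o,1))
g=cv2.cvtColor(im["pixels"],6)
print("rows at u=250",g[158:175,250]); print(g[225,172:188],g[225,312:328])
for u in(.5627,tip[0]): pass
t=(tip+seat)/2; go(st,(t[0],t[1],.2156),1.746)
E
```

```text
[0.56552859 0.09519793 0.129     ] [0.56558739 0.09654176 0.045     ]
-0.004 [165.9 176.6 323.  163.3 179.4 320.2]
-0.002 [162.8 176.4 323.2 160.3 179.1 320.4]
0 [159.7 176.2 323.5 157.3 178.9 320.7]
0.002 [156.5 175.9 323.7 154.3 178.7 320.9]
0.004 [153.3 175.7 324.  151.2 178.5 321.1]
rows at u=250 [111 114 111 112 112 113 108  82  54  55  72  79  77  77  77  78  77]
[101  72  56  53  50  46  44  40  41  42  41  42  41  41  40  41] [ 42  42  43  40  42  42  41  57 119 188 213 216 217 217 216 217]
move [ 0.2847  0.0124 -0.0003] [-0.0005  0.001  -0.0016]
```

Call:
jog_arm(moves=[0.12,0.008,0,0,0,0,-0.5,0.24,0.015,0,0,0,0,-0.5,0.298,0.018,0,0,0,0,-0.5,0.298,0.018,0.07,0,0,0,-0.5,0.298,0.018,0.14,0,0,0,-0.5,0.298,0.018,0.19,0,0,0,-0.5,0.298,0.018,0.21,0,0,0,-0.5,0.298,0.018,0.235,0,0,0,-0.5])

```text
time: 6.25
position: [0.5668, 0.1011, 0.1456]
tool_rot: [2.019, 2.406, 0.001]
ft_force: [0.4, -0.1, -2.1]
grip_width: 0.56
grip_force: 29.9
```

```bash
python3 - <<'E'
from h import *
from bench import ctrl
st=ctrl.get_state(); print(st["position"],st["ft_force"],st["torque"])
im=ctrl.get_image("scene"); p=project(im,[(.565,.0955,.13)])[0].astype(int); print(p)
a=im["pixels"][p[1]-50:p[1]+50,p[0]-65:p[0]+65]
cv2.imwrite("pics/s2.png",cv2.resize(a,None,fx=5,fy=5,interpolation=2)[:,:,::-1])
E
```

```text
[0.56683798 0.10109568 0.14562102] [ 0.44568744 -0.05555591 -2.09914202] [ 0.0372519  -0.09713735 -0.01178018]
[281 221]
```

View pics/s2.png

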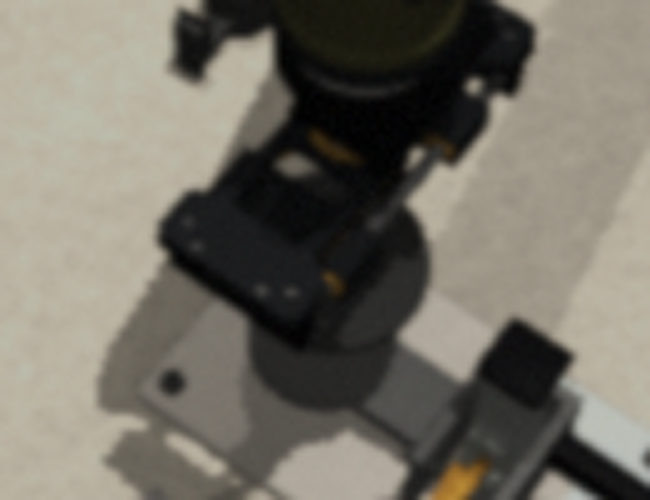

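The picture shows the flange over the seat with no snag visible, and the force is unchanged. I'll carry on down slowly.

Call:
jog_arm(moves=[0,0,0.03,0,0,0,-0.5,0,0,0.06,0,0,0,-0.5,0,0,0.09,0,0,0,-0.5,0,0,0.12,0,0,0,-0.5,0,0,0.15,0,0,0,-0.5,0,0,0.18,0,0,0,-0.5,0,0,0.2,0,0,0,-0.5,0,0,0.22,0,0,0,-0.5])

```text
time: 7.3
position: [0.5663, 0.1013, 0.0791]
tool_rot: [2.019, 2.407, 0.0]
ft_force: [0.3, 0.5, -1.6]
grip_width: 0.56
grip_force: 29.9
```

Call:
jog_arm(moves=[0,0,0.02,0,0,0,-0.5,0,0,0.03,0,0,0,-0.5,0,0,0.035,0,0,0,-0.5,0,0,0.037,0,0,0,-0.5,0,0,0.039,0,0,0,-0.5,0,0,0.041,0,0,0,-0.5,0,0,0.043,0,0,0,-0.5,0,0,0.043,0,0,0,-0.5])

```text
time: 8.3
position: [0.5663, 0.1013, 0.0666]
tool_rot: [2.019, 2.407, 0.0]
ft_force: [-0.9, -1.2, -2.1]
grip_width: 0.558
grip_force: 29.9
```

Call:
jog_arm(moves=[0,0,0.001,0,0,0,-0.5,0,0,0.002,0,0,0,-0.5,0,0,0.003,0,0,0,-0.5,0,0,0.004,0,0,0,-0.5,0,0,0.005,0,0,0,-0.5,0,0,0.006,0,0,0,-0.5,0,0,0.007,0,0,0,-0.5,0,0,0.007,0,0,0,-0.5])

```text
time: 9.3
position: [0.5663, 0.1013, 0.0664]
tool_rot: [2.018, 2.406, -0.001]
ft_force: [-7.3, -2.2, 13.3]
grip_width: 0.558
grip_force: 29.9
```

Call:
jog_arm(moves=[0,0,0.003,0,0,0,1,0,0,0.003,0,0,0,1,0,0,0.003,0,0,0,1,0,0,0.003,0,0,0,1,0,0,-0.1,0,0,0,1,0,0,-0.25,0,0,0,1,0,0,-0.42,0,0,0,1,0,0,-0.55,0,0,0,1])

```text
time: 10.3
position: [0.5666, 0.1016, 0.2317]
tool_rot: [2.018, 2.406, 0.002]
ft_force: [0.4, 0.6, 0.4]
grip_width: 0.998
grip_force: 0.0
```

```bash
python3 - <<'E'
from h import *
from bench import ctrl
st=ctrl.get_state(); print(st["position"],st["grip_width"],st["ft_force"]); go(st,(.51,-.23,.2),.9)
go(st,(.479,-.296,.2),1.02)
E
```

```text
[0.56659898 0.10164094 0.23166606] 0.9978425601585404 [0.44395919 0.56439902 0.3641675 ]
move [-1.0557 -0.3785  0.1051] [ 1.800e-03 -5.000e-04  8.077e-01]
move [-1.2543 -0.5186  0.1049] [ 1.800e-03 -4.000e-04  6.931e-01]
```

Call:
jog_arm(moves=[-0.13,-0.05,0,0,0,0.08,1,-0.27,-0.11,0,0,0,0.16,1,-0.41,-0.17,0.02,0,0,0.25,1,-0.55,-0.23,0.04,0,0,0.34,1,-0.7,-0.29,0.06,0,0,0.43,1,-0.84,-0.35,0.08,0,0,0.52,1,-0.98,-0.41,0.1,0,0,0.6,1,-0.98,-0.41,0.1,0,0,0.69,1])

```text
time: 11.3
position: [0.4941, -0.2144, 0.1984]
tool_rot: [-2.748, -1.523, 0.003]
ft_force: [-0.2, 0.3, -0.5]
grip_width: 1.0
grip_force: 0.0
```

```bash
python3 - <<'E'
from h import *
from bench import ctrl
st=ctrl.get_state(); im=ctrl.get_image("wrist"); print(st["position"],yaw(st),st["joint_positions"].round(2))
g=cv2.cvtColor(im["pixels"],6); print(project(im,[(.479,-.296,.012)],st)); go(st,(.479,-.296,.15),1.02)
c=ctrl.get_image("scene"); m=project(c,[(.566,.096,.12)])[0].astype(int)
E
```

```text
[ 0.49408752 -0.21444468  0.19842622] 1.01234921951272 [ 0.78  0.13 -0.46  1.75  0.06  1.28 -0.25]
[[272.13789143 228.02971764]]
move [-0.2569  0.1016  0.1618] [-0.0011  0.0018 -0.0073]
```

Call:
jog_arm(moves=[-0.09,0.035,0.01,0,0,0,1,-0.18,0.07,0.02,0,0,0,1,-0.257,0.101,0.03,0,0,0,1,-0.257,0.101,0.03,0,0,0,1,-0.257,0.101,0.03,0,0,0,1,-0.257,0.101,0.03,0,0,0,1,-0.257,0.101,0.03,0,0,0,1,-0.257,0.101,0.03,0,0,0,1])

```text
time: 12.4
position: [0.4821, -0.2907, 0.1906]
tool_rot: [2.739, 1.539, -0.0]
ft_force: [0.9, 0.3, 0.1]
grip_width: 1.001
grip_force: 0.0
```

```bash
python3 - <<'E'
from h import *
from bench import ctrl
st=ctrl.get_state(); im=ctrl.get_image("wrist"); print(st["position"],yaw(st))
cv2.imwrite("pics/w3.png",im["pixels"][:,:,::-1])
s=project(im,[(.479,-.296,.012)],st)[0]; print(s)
for t in(60,75,90):
    m,b,c=blob(im,s,t,30); k=max(cv2.findContours(m.astype(np.uint8),0,2)[0],key=cv2.contourArea)
    e=cv2.fitEllipse(cv2.convexHull(k)); P=plane(im,[e[0]],.014,st)[0]; print(t,b,e,P)
go(st,(P[0],P[1],.004),yaw(st))
E
```

```text
[ 0.48209047 -0.29070882  0.19058732] 1.0238748996234803
[249.43803837 178.54455139]
60 [ 227  154   47   50 1503] ((249.7353515625, 178.41925048828125), (47.60825729370117, 49.181766510009766), 0.9549009799957275) [ 0.47966524 -0.29560148  0.014     ]
75 [ 226  154   49   50 1616] ((249.71566772460938, 178.4027557373047), (48.512603759765625, 50.313690185546875), 178.47189331054688) [ 0.47965543 -0.29557094  0.014     ]
90 [ 226  153   49   51 1721] ((249.7821807861328, 178.14491271972656), (49.85026550292969, 51.40535354614258), 1.5346641540527344) [ 0.47989563 -0.29533326  0.014     ]
move [-0.0169  0.0016  0.622 ] [0.0002 0.0001 0.    ]
```

View pics/w3.png

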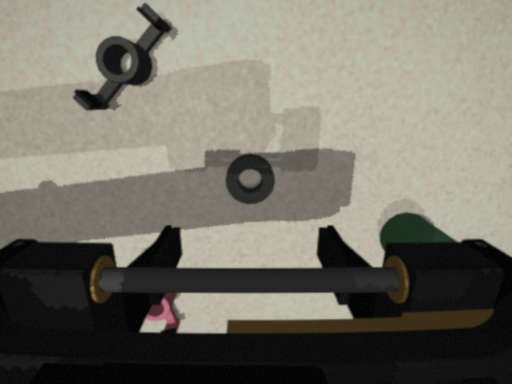

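The collar is at (250,179), clear on both sides; the yoke is at upper left and the pink decoy at lower left. I'll descend and grip.

Call:
jog_arm(moves=[-0.017,0.002,0.15,0,0,0,1,-0.017,0.002,0.3,0,0,0,1,-0.017,0.002,0.45,0,0,0,1,-0.017,0.002,0.56,0,0,0,1,-0.017,0.002,0.6,0,0,0,1,-0.017,0.002,0.617,0,0,0,0.5,-0.017,0.002,0.617,0,0,0,-0.2,-0.017,0.002,0.617,0,0,0,-0.2])

```text
time: 13.45
position: [0.4807, -0.2964, 0.0067]
tool_rot: [2.738, 1.537, 0.001]
ft_force: [-0.1, -0.2, -0.7]
grip_width: 0.746
grip_force: 0.0
```

```bash
python3 - <<'E'
from bench import ctrl
st=ctrl.get_state(); print(st["position"],st["grip_width"]*87,st["grip_force"],st["ft_force"])
E
```

```text
[ 0.48073553 -0.29641304  0.00671344] 64.8930187331775 0.0 [-0.10079312 -0.20386145 -0.71547377]
```

Call:
jog_arm(moves=[0,0,0,0,0,0,-0.2,0,0,0,0,0,0,-0.2,0,0,0,0,0,0,-0.2,0,0,-0.03,0,0,0,-0.2,0,0,-0.15,0,0,0,-0.2,0,0,-0.3,0,0,0,-0.2,0,0,-0.5,0,0,0,-0.2,0,0,-0.7,0,0,0,-0.2])

```text
time: 14.45
position: [0.4791, -0.2954, 0.2169]
tool_rot: [-2.739, -1.538, 0.001]
ft_force: [1.3, -1.5, -1.8]
grip_width: 0.689
grip_force: 30.0
```

```bash
python3 - <<'E'
from h import *
from bench import ctrl
st=ctrl.get_state(); print(st["position"],st["grip_width"]*87,st["grip_force"],st["ft_force"]); go(st,(.580,.015,.22),1.746)
E
```

```text
[ 0.47912886 -0.29538678  0.21691972] 59.93877560151266 29.999247207306325 [ 1.31077376 -1.52097082 -1.81087714]
move [ 1.0584 -0.2516 -0.0101] [-8.000e-04 -3.000e-04 -6.902e-01]
```

Call:
jog_arm(moves=[0.17,-0.04,0,0,0,-0.1,-0.2,0.34,-0.08,0,0,0,-0.2,-0.2,0.51,-0.12,0,0,0,-0.3,-0.2,0.68,-0.16,0,0,0,-0.4,-0.2,0.85,-0.2,0,0,0,-0.5,-0.2,0.98,-0.24,0,0,0,-0.6,-0.2,1,-0.25,0,0,0,-0.69,-0.2,1,-0.25,0,0,0,-0.69,-0.2])

```text
time: 15.45
position: [0.5716, 0.0003, 0.2151]
tool_rot: [-2.017, -2.407, 0.001]
ft_force: [0.1, -0.9, -2.0]
grip_width: 0.684
grip_force: 30.0
```

```bash
python3 - <<'E'
from h import *
from bench import ctrl
st=ctrl.get_state(); im=ctrl.get_image("wrist"); pickle.dump((st,im),open("w4.pkl","wb"))
print(st["position"],yaw(st),st["ft_force"]); g=im["pixels"].copy()
print(project(im,[(.566,.0965,.129),(.566,.0965,.091)],st))
cv2.imwrite("pics/w4.png",g[:,:,::-1])
E
```

```text
[5.71568535e-01 3.24458248e-04 2.15105586e-01] 1.7466415545308345 [ 0.12691593 -0.8851127  -2.04218602]
[[263.48993516  88.46646881]
 [261.55469469  90.44891519]]
```

View pics/w4.png

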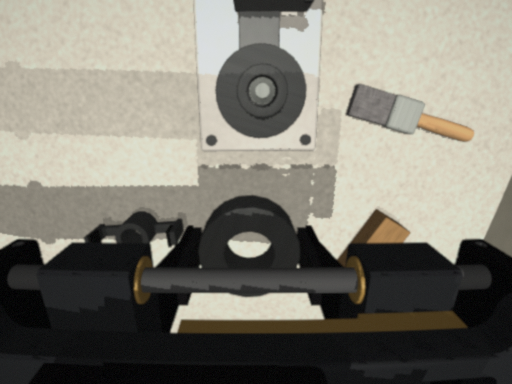

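Flange sits home on the seat at (261,91) with the post tip at (263,90). The held collar spans u 201–299 with its top edge at v≈196.

```bash
cat >> h.py <<'E'
def ring(im,st,off,zt,r):
    a=np.linspace(0,6.283,181); Rt=R.from_rotvec(st["tool_rot"]).as_matrix()
    q=project(im,np.c_[off+r*np.cos(a),r*np.sin(a),0*a+zt]@Rt.T+st["position"],st)
    return np.round([q[:,1].min(),q[:,0].min(),q[:,0].max()],1)
E
python3 - <<'E'
from h import *
st,im=pickle.load(open("w4.pkl","rb")); g=cv2.cvtColor(im["pixels"],6)
for o in(-.004,-.002,0,.002): print(o,ring(im,st,o,-.019,.03),ring(im,st,o,.005,.03))
print(g[188:203,250],g[236,194:208],g[236,292:306])
tip=plane(im,[(263,90)],.129,st)[0]; print(tip,plane(im,[(261,91)],.053,st)[0]); go(st,(tip[0],tip[1],.2151),1.746)
E
```

```text
-0.004 [215.1 197.8 302.2] [200.5 204.  295.7]
-0.002 [211.6 197.6 302.4] [197.4 203.9 295.9]
0 [208.1 197.4 302.6] [194.3 203.7 296. ]
0.002 [204.6 197.2 302.9] [191.2 203.6 296.2]
[137 138 136 134 134 133 122  81  42  31  31  33  32  33  29] [16 11 15 14  7 13 21 27 32 38 37 39 40 38] [38 37 38 36 31 22 13 15 15 12 13 13 13 13]
[0.56582878 0.09523872 0.129     ] [0.56679749 0.09765548 0.053     ]
move [0.3148 0.0365 0.    ] [-0.0008 -0.0001  0.0006]
```

Call:
jog_arm(moves=[0.12,0.015,0,0,0,0,-0.2,0.24,0.03,0,0,0,0,-0.2,0.32,0.04,0.05,0,0,0,-0.2,0.32,0.04,0.14,0,0,0,-0.2,0.32,0.04,0.2,0,0,0,-0.2,0.32,0.04,0.24,0,0,0,-0.2,0.32,0.04,0.265,0,0,0,-0.2,0.32,0.04,0.29,0,0,0,-0.2])

```text
time: 16.5
position: [0.5676, 0.0957, 0.1284]
tool_rot: [2.02, 2.406, 0.001]
ft_force: [0.1, -0.1, -1.9]
grip_width: 0.683
grip_force: 30.0
```

Call:
jog_arm(moves=[0,0,0.03,0,0,0,-0.2,0,0,0.05,0,0,0,-0.2,0,0,0.07,0,0,0,-0.2,0,0,0.085,0,0,0,-0.2,0,0,0.09,0,0,0,-0.2,0,0,0.095,0,0,0,-0.2,0,0,0.098,0,0,0,-0.2,0,0,0.1,0,0,0,-0.2])

```text
time: 17.5
position: [0.5672, 0.096, 0.0984]
tool_rot: [2.019, 2.407, 0.0]
ft_force: [-0.6, -0.2, -1.5]
grip_width: 0.687
grip_force: 30.0
```

Call:
jog_arm(moves=[0,0,0.002,0,0,0,-0.2,0,0,0.004,0,0,0,-0.2,0,0,0.006,0,0,0,-0.2,0,0,0.008,0,0,0,-0.2,0,0,0.009,0,0,0,-0.2,0,0,0.01,0,0,0,-0.2,0,0,0.01,0,0,0,-0.2,0,0,0.01,0,0,0,-0.2])

```text
time: 18.5
position: [0.5672, 0.0959, 0.0975]
tool_rot: [2.018, 2.406, -0.001]
ft_force: [-5.7, -1.8, 12.8]
grip_width: 0.685
grip_force: 30.0
```

Call:
jog_arm(moves=[0,0,0.006,0,0,0,1,0,0,0.006,0,0,0,1,0,0,0.006,0,0,0,1,0,0,0.006,0,0,0,1,0,0,-0.1,0,0,0,1,0,0,-0.2,0,0,0,1,0,0,-0.32,0,0,0,1,0,0,-0.43,0,0,0,1])

```text
time: 19.5
position: [0.5671, 0.0961, 0.2255]
tool_rot: [2.019, 2.407, 0.0]
ft_force: [1.2, 0.3, -0.5]
grip_width: 0.998
grip_force: 0.0
```

```bash
python3 - <<'E'
from h import *
from bench import ctrl
st=ctrl.get_state(); print(st["position"],st["grip_width"],st["ft_force"]); 
for y in (.248,-2.893): go(st,(.440,-.11,.21),y)
E
```

```text
[0.56712308 0.09606702 0.22548617] 0.9984878778322328 [ 1.17923949  0.27682392 -0.4565378 ]
move [-0.6026 -0.5368  0.0515] [ 3.0000e-04 -2.0000e-04  1.4302e+00]
move [-0.6026 -0.5368  0.0515] [ 2.0000e-04  3.0000e-04 -1.5703e+00]
```

Call:
jog_arm(moves=[-0.1,-0.1,0,0,0,0.17,1,-0.2,-0.2,0,0,0,0.34,1,-0.3,-0.3,0.01,0,0,0.51,1,-0.4,-0.4,0.02,0,0,0.68,1,-0.5,-0.48,0.03,0,0,0.85,1,-0.6,-0.537,0.04,0,0,1,1,-0.6,-0.537,0.05,0,0,1,1,-0.6,-0.537,0.05,0,0,1,1])

```text
time: 20.5
position: [0.4399, -0.1085, 0.2092]
tool_rot: [-2.951, -1.077, -0.0]
ft_force: [0.3, 0.5, -0.2]
grip_width: 0.999
grip_force: 0.0
```

```bash
python3 - <<'E'
from h import *
from bench import ctrl
st=ctrl.get_state(); im=ctrl.get_image("wrist"); pickle.dump((st,im),open("w5.pkl","wb"))
print(st["position"],yaw(st),st["joint_positions"].round(2))
cv2.imwrite("pics/w5.png",im["pixels"][:,:,::-1]); print(project(im,[(.434,-.113,.045)],st))
E
```

```text
[ 0.43990503 -0.1084974   0.20916548] 0.7001233483219664 [ 0.72 -0.08 -0.51  1.92 -0.04  1.3  -0.64]
[[249.07672672 182.61614843]]
```

View pics/w5.png

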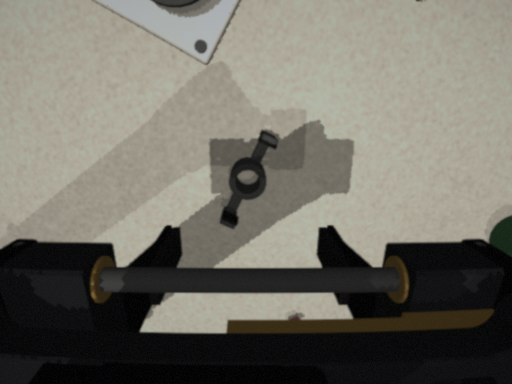

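The yoke hub is at (247,178), with arm ends at (229,218) and (269,138).

```bash
python3 - <<'E'
from h import *
st,im=pickle.load(open("w5.pkl","rb"))
a=plane(im,[(229,218),(269,138)],.05,st);d=a[1]-a[0];y=np.arctan2(d[1],d[0]);print(a.mean(0),y,np.hypot(*d[:2]))
h=plane(im,[(247.5,178.5)],.035,st)[0]; print(h)
t=(a.mean(0)+h)/2; go(st,(t[0],t[1],.012),y)
E
```

```text
[ 0.43704904 -0.10898522  0.05      ] 0.24934257531161796 0.1074836172832918
[ 0.43462588 -0.10995686  0.035     ]
move [-0.0126 -0.0059  0.6572] [-5.000e-04 -2.000e-04  4.305e-01]
```

Call:
jog_arm(moves=[-0.016,-0.007,0.05,0,0,0.16,1,-0.016,-0.007,0.1,0,0,0.32,1,-0.016,-0.007,0.2,0,0,0.43,1,-0.016,-0.007,0.37,0,0,0.43,1,-0.016,-0.007,0.52,0,0,0.43,1,-0.016,-0.007,0.62,0,0,0.43,1,-0.016,-0.007,0.657,0,0,0.43,0.5,-0.016,-0.007,0.657,0,0,0.43,0])

```text
time: 21.55
position: [0.4351, -0.11, 0.0123]
tool_rot: [-3.116, -0.391, 0.0]
ft_force: [0.6, 0.1, -0.2]
grip_width: 0.852
grip_force: 0.0
```

Call:
jog_arm(moves=[0,0,0,0,0,0,-0.5,0,0,0,0,0,0,-0.5,0,0,0,0,0,0,-0.5,0,0,0,0,0,0,-0.5,0,0,0,0,0,0,-0.5,0,0,0,0,0,0,-0.5,0,0,0,0,0,0,-0.5,0,0,0,0,0,0,-0.5])

```text
time: 22.55
position: [0.4354, -0.111, 0.013]
tool_rot: [3.117, 0.388, 0.001]
ft_force: [-1.0, -0.6, 6.6]
grip_width: 0.527
grip_force: 30.0
```

```bash
python3 - <<'E'
from h import *
from bench import ctrl
st=ctrl.get_state(); print(st["position"],yaw(st),st["grip_width"]*87,st["grip_force"],st["ft_force"]); go(st,(.579,.015,.26),1.746)
E
```

```text
[ 0.43536778 -0.11103885  0.01303364] 0.24797018539622703 45.85922880063222 30.00088549219072 [-0.96387738 -0.61223678  6.5643789 ]
move [ 0.5679 -0.289  -0.823 ] [ 1.3000e-03  0.0000e+00 -1.4305e+00]
```

Call:
jog_arm(moves=[0,0,-0.1,0,0,0,-0.5,0,0,-0.28,0,0,-0.16,-0.5,0.05,-0.03,-0.46,0,0,-0.32,-0.5,0.15,-0.08,-0.64,0,0,-0.48,-0.5,0.28,-0.15,-0.78,0,0,-0.64,-0.5,0.4,-0.22,-0.82,0,0,-0.8,-0.5,0.5,-0.27,-0.82,0,0,-0.96,-0.5,0.56,-0.289,-0.82,0,0,-1,-0.5])

```text
time: 23.55
position: [0.5769, 0.0164, 0.2577]
tool_rot: [-2.5, -1.9, -0.0]
ft_force: [-0.3, -0.6, -2.3]
grip_width: 0.528
grip_force: 30.0
```

```bash
python3 - <<'E'
from h import *
from bench import ctrl
st=ctrl.get_state(); print(st["position"],yaw(st),st["grip_width"]*87,st["grip_force"],st["ft_force"]); go(st,(.579,.010,.26),1.746)
E
```

```text
[0.57687706 0.01642434 0.25767248] 1.2999542215762894 45.968524308277615 29.999183379113674 [-0.33790498 -0.56048757 -2.31660167]
move [-0.0187  0.0125 -0.0078] [-0.0007 -0.001  -0.4259]
```

Call:
jog_arm(moves=[-0.019,0.012,0,0,0,-0.15,-0.5,-0.019,0.012,0,0,0,-0.3,-0.5,-0.019,0.012,0,0,0,-0.426,-0.5,-0.019,0.012,0,0,0,-0.426,-0.5,-0.019,0.012,0,0,0,-0.426,-0.5,-0.019,0.012,0,0,0,-0.426,-0.5,-0.019,0.012,0,0,0,-0.426,-0.5,-0.019,0.012,0,0,0,-0.426,-0.5])

```text
time: 24.55
position: [0.5782, 0.0081, 0.2583]
tool_rot: [2.024, 2.402, -0.0]
ft_force: [-0.7, -0.3, -2.7]
grip_width: 0.528
grip_force: 30.0
```

```bash
python3 - <<'E'
from h import *
from bench import ctrl
st=ctrl.get_state(); im=ctrl.get_image("wrist"); pickle.dump((st,im),open("w6.pkl","wb"))
print(st["position"],yaw(st)); cv2.imwrite("pics/w6.png",im["pixels"][:,:,::-1])
print(project(im,[(.567,.097,.129),(.567,.097,.115)],st))
for o in(-.003,0,.003): print(o,ring(im,st,o,-.033,.023),ring(im,st,o,-.033,.0145),ring(im,st,o,-.041,.061))
go(st,(.567,.097,.2577),1.746)
E
```

```text
[0.57821065 0.00809863 0.25825386] 1.7412127469612215
[[253.67610529  97.20101543]
 [253.45417137  97.47419891]]
-0.003 [236.8 206.5 293.7] [251.8 222.6 277.6] [165.5 128.4 371.9]
0 [231.3 206.2 294. ] [246.6 222.4 277.8] [158.7 127.6 372.8]
0.003 [225.8 205.9 294.4] [241.2 222.2 278. ] [151.7 126.7 373.6]
move [0.2984 0.0134 0.0018] [-0.      0.0002 -0.0046]
```

View pics/w6.png

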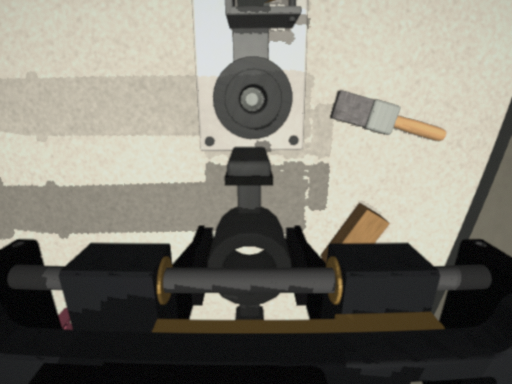

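The post tip is at (252,99) with the collar on the flange below it. The yoke is held level, with its leading arm end at v 148–184 and its hub bore at about (250,250).

```bash
python3 - <<'E'
from h import *
st,im=pickle.load(open("w6.pkl","rb")); g=cv2.cvtColor(im["pixels"],6); g=cv2.GaussianBlur(g,(5,1),0)
print(g[140:264,249].tolist())
Rt=R.from_rotvec(st["tool_rot"]).as_matrix()
for o in(-.003,0,.003):
    P=np.array([[.061+o,0,-.041],[.061+o,0,.006],[.023+o,0,.013],[.023+o,0,-.033],[.0145+o,0,-.033],[-.0145+o,0,-.033],[.0145+o,0,.013],[-.0145+o,0,.013]])@Rt.T+st["position"]
    print(o,project(im,P,st)[:,1].round(1))
print(plane(im,[(252,99)],.129,st)); go(st,plane(im,[(252,99)],.129,st)[0]*[1,1,0]+[0,0,.2583],1.746)
E
```

```text
[203, 213, 214, 214, 213, 202, 158, 93, 46, 34, 33, 33, 34, 35, 34, 34, 34, 33, 34, 37, 41, 53, 63, 70, 74, 77, 79, 78, 76, 76, 73, 72, 71, 68, 65, 55, 36, 25, 26, 27, 26, 26, 27, 26, 32, 49, 64, 70, 70, 71, 71, 70, 70, 70, 70, 70, 70, 70, 69, 70, 69, 69, 69, 69, 69, 69, 69, 67, 61, 48, 41, 38, 36, 32, 30, 29, 31, 30, 29, 30, 30, 30, 30, 30, 31, 30, 30, 29, 31, 30, 31, 32, 33, 37, 43, 42, 41, 40, 40, 39, 39, 40, 39, 39, 39, 54, 118, 190, 212, 217, 218, 218, 217, 201, 133, 59, 30, 29, 29, 28, 31, 31, 30, 29]
-0.003 [165.5 148.7 205.1 236.8 251.8 298.8 217.1 255.6]
0 [158.7 143.7 200.8 231.3 246.6 294.3 212.9 251.8]
0.003 [151.7 138.5 196.4 225.8 241.2 289.6 208.7 248. ]
[[0.56567702 0.09505436 0.129     ]]
move [ 2.927e-01  8.000e-03 -2.000e-04] [-0.      0.0002 -0.0046]
```

Call:
jog_arm(moves=[0.12,0.005,0,0,0,0,-0.5,0.24,0.01,0.05,0,0,0,-0.5,0.298,0.011,0.15,0,0,0,-0.5,0.298,0.011,0.25,0,0,0,-0.5,0.298,0.011,0.33,0,0,0,-0.5,0.298,0.011,0.365,0,0,0,-0.5,0.298,0.011,0.385,0,0,0,-0.5,0.298,0.011,0.4,0,0,0,-0.5])

```text
time: 25.6
position: [0.5669, 0.0968, 0.1388]
tool_rot: [2.024, 2.402, 0.001]
ft_force: [0.4, -0.5, -2.1]
grip_width: 0.526
grip_force: 30.0
```

Call:
jog_arm(moves=[0,0,0.01,0,0,0,-0.5,0,0,0.018,0,0,0,-0.5,0,0,0.024,0,0,0,-0.5,0,0,0.028,0,0,0,-0.5,0,0,0.031,0,0,0,-0.5,0,0,0.033,0,0,0,-0.5,0,0,0.035,0,0,0,-0.5,0,0,0.035,0,0,0,-0.5])

```text
time: 26.6
position: [0.5663, 0.0967, 0.1281]
tool_rot: [2.024, 2.402, -0.0]
ft_force: [-1.0, -0.6, 1.7]
grip_width: 0.527
grip_force: 30.0
```

Call:
jog_arm(moves=[0,0,0.002,0,0,0,-0.5,0,0,0.003,0,0,0,-0.5,0,0,0.004,0,0,0,-0.5,0,0,0.004,0,0,0,-0.5,0,0,0.003,0,0,0,1,0,0,0.003,0,0,0,1,0,0,0.003,0,0,0,1,0,0,0.003,0,0,0,1])

```text
time: 27.6
position: [0.5663, 0.0967, 0.1266]
tool_rot: [-2.024, -2.403, 0.0]
ft_force: [-0.1, 0.6, -0.1]
grip_width: 0.896
grip_force: 0.0
```

Call:
jog_arm(moves=[0,0,0,0,0,0,1,0,0,0,0,0,0,1,0,0,-0.05,0,0,0,1,0,0,-0.15,0,0,0,1,0,0,-0.25,0,0,0,1,0,0,-0.35,0,0,0,1,0,0,-0.42,0,0,0,1,0,0,-0.42,0,0,0,1])

```text
time: 28.6
position: [0.5674, 0.0973, 0.2554]
tool_rot: [2.022, 2.4, 0.005]
ft_force: [0.6, 0.5, -0.2]
grip_width: 1.004
grip_force: 0.0
```

```bash
python3 - <<'E'
from h import *
from bench import ctrl
st=ctrl.get_state(); im=ctrl.get_image("wrist"); pickle.dump((st,im),open("w7.pkl","wb"))
print(st["position"],yaw(st),st["grip_width"],st["ft_force"]); cv2.imwrite("pics/w7.png",im["pixels"][:,:,::-1])
seat=np.array([.5665,.0965]); u=np.array([-.1741,.9847]); h=seat+.180*u; print("handle target",h)
go(st,(h[0],h[1],st["position"][2]),1.746)
# bar lateral centre at several stand-y positions, top z=.097
g=cv2.cvtColor(im["pixels"],6)
for d in(.160,.170,.175,.180,.19,.2):
    q=project(im,[np.r_[seat+d*u,.097]],st)[0]; print(d,q.round(1))
E
```

```text
[0.56744923 0.09729743 0.25542848] 1.7415465628537743 1.0035269351831957 [ 0.55484298  0.51318319 -0.23285788]
handle target [0.535162 0.273746]
move [ 5.979e-01 -6.100e-03 -4.000e-04] [ 0.0043  0.0006 -0.0043]
0.16 [247.1  26.5]
0.17 [247.1  15.8]
0.175 [247.   10.3]
0.18 [247.    4.9]
0.19 [247.   -6.1]
0.2 [246.9 -17.2]
```

Call:
jog_arm(moves=[0.15,0,0,0,0,0,1,0.3,0,0,0,0,0,1,0.45,-0.003,0,0,0,0,1,0.55,-0.006,0,0,0,0,1,0.598,-0.006,0,0,0,-0.004,1,0.598,-0.006,0,0,0,-0.004,1,0.598,-0.006,0,0,0,-0.004,1,0.598,-0.006,0,0,0,-0.004,1])

```text
time: 29.65
position: [0.5349, 0.2715, 0.2526]
tool_rot: [2.022, 2.404, -0.001]
ft_force: [-0.4, -0.5, 0.4]
grip_width: 0.999
grip_force: 0.0
```

```bash
python3 - <<'E'
from h import *
from bench import ctrl
st=ctrl.get_state(); im=ctrl.get_image("wrist"); pickle.dump((st,im),open("w8.pkl","wb"))
print(st["position"],yaw(st),st["grip_width"],st["ft_force"])
g=cv2.cvtColor(im["pixels"],6); seat=np.array([.5665,.0965]); u=np.array([-.1741,.9847])
for d in(.165,.173,.180,.19,.2,.213): print(d,project(im,[np.r_[seat+d*u,.097]],st)[0].round(1))
for v in range(100,225,12):
    r=g[v,170:330]; k=np.where(r<60)[0]+170; print(v,k.min() if len(k) else 0,k.max() if len(k) else 0,len(k))
m=(g<55).astype(np.uint8)[60:226:4,190:310:3]
for r in m: print("".join(".#"[i] for i in r))
E
```

```text
[0.53485585 0.27146458 0.25263955] 1.7429574977174982 0.999299445100515 [-0.37775487 -0.49186023  0.41167684]
0.165 [250.1 189.3]
0.173 [250.1 182.7]
0.18 [250.1 176.9]
0.19 [250.  168.4]
0.2 [250.  159.7]
0.213 [250.  148.3]
100 0 0 0
112 0 0 0
124 0 0 0
136 0 0 0
148 233 261 29
160 242 254 13
172 242 254 13
184 242 254 13
196 242 254 13
208 229 287 59
220 232 285 39
........................................
........................................
........................................
........................................
........................................
........................................
........................................
........................................
........................................
........................................
........................................
........................................
........................................
........................................
........................................
........................................
........................................
................................
[... 292 characters left out ...]
...
..................####..................
.....##...........####..................
.....##...........####...........##.....
..................####..................
..................####..................
..................####..................
..................####..................
..................####..................
..................####..................
..................####..................
..............##################........
..............###################.......
.............####################.......
.............#####################......
................##.##.###...............
...............#..##.#.##......#........
...............#...#...#.....####.......
```

The dark mask shows the bar at u 242–254, the end plate at v≈146 and the carriage from v≈200. I'll grip slightly outward of the bar's centre.

Call:
jog_arm(moves=[0.027,-0.003,0.12,0,0,0,1,0.027,-0.003,0.25,0,0,0,1,0.027,-0.003,0.38,0,0,0,0.6,0.027,-0.003,0.48,0,0,0,0.3,0.027,-0.003,0.55,0,0,0,0,0.027,-0.003,0.59,0,0,0,0,0.027,-0.003,0.605,0,0,0,0,0.027,-0.003,0.605,0,0,0,0])

```text
time: 30.7
position: [0.5322, 0.2813, 0.0719]
tool_rot: [2.019, 2.407, 0.001]
ft_force: [0.3, -0.1, 0.6]
grip_width: 0.514
grip_force: 0.0
```

Call:
jog_arm(moves=[0,0,0,0,0,0,-1,0,0,0,0,0,0,-1,0,0,0,0,0,0,-1,0,0,0,0,0,0,-1,0,0,0,0,0,0,-1,0,0,0,0,0,0,-1,0,0,0,0,0,0,-1,0,0,0,0,0,0,-1], newtons=45)

```text
time: 31.7
position: [0.5313, 0.281, 0.0715]
tool_rot: [-2.019, -2.407, 0.002]
ft_force: [-2.6, -3.2, 6.0]
grip_width: 0.18
grip_force: 45.0
```

Call:
jog_arm(moves=[0,0,-0.012,0,0,0,-1,0,0,-0.03,0,0,0,-1,0,0,-0.05,0,0,0,-1,0,0,-0.07,0,0,0,-1,0,0,-0.09,0,0,0,-1,0,0,-0.11,0,0,0,-1,0,0,-0.13,0,0,0,-1,0,0,-0.14,0,0,0,-1])

```text
time: 32.7
position: [0.5313, 0.281, 0.1136]
tool_rot: [-2.019, -2.407, 0.001]
ft_force: [-1.1, 1.1, -11.2]
grip_width: 0.183
grip_force: 45.0
```

Call:
jog_arm(moves=[0,0,-0.005,0,0,0,-1,0,0,-0.01,0,0,0,-1,0,0,-0.013,0,0,0,-1,0,0,-0.016,0,0,0,-1,0,0,-0.018,0,0,0,-1,0,0,-0.018,0,0,0,-1,0,0,-0.018,0,0,0,-1,0,0,-0.018,0,0,0,-1])

```text
time: 33.7
position: [0.5313, 0.2809, 0.1186]
tool_rot: [-2.019, -2.407, 0.002]
ft_force: [-5.3, -0.0, -9.4]
grip_width: 0.18
grip_force: 45.0
```

Call:
jog_arm(moves=[0,0,0.004,0,0,0,-1,0,0,0.008,0,0,0,-1,0,0,0.012,0,0,0,-1,0,0,0.016,0,0,0,-1,0,0,0.02,0,0,0,-1,0,0,0.023,0,0,0,-1,0,0,0.024,0,0,0,-1,0,0,0.024,0,0,0,-1])

```text
time: 34.7
position: [0.5313, 0.2809, 0.1116]
tool_rot: [-2.019, -2.407, 0.002]
ft_force: [-5.5, -0.5, -8.3]
grip_width: 0.181
grip_force: 45.0
```

Call:
jog_arm(moves=[0,0,0.001,0,0,0,-1,0,0,0.002,0,0,0,-1,0,0,0.003,0,0,0,-1,0,0,0.004,0,0,0,-1,0,0,0.005,0,0,0,-1,0,0,0.005,0,0,0,-1,0,0,0.005,0,0,0,-1,0,0,0.005,0,0,0,-1])

```text
time: 35.7
position: [0.5314, 0.2809, 0.1104]
tool_rot: [-2.019, -2.407, 0.001]
ft_force: [-5.7, -0.6, -6.7]
grip_width: 0.18
grip_force: 45.0
```

Call:
jog_arm(moves=[0,0,0.001,0,0,0,-1,0,0,0.002,0,0,0,-1,0,0,0.003,0,0,0,-1,0,0,0.004,0,0,0,-1,0,0,0.005,0,0,0,-1,0,0,0.006,0,0,0,-1,0,0,0.006,0,0,0,-1,0,0,0.006,0,0,0,-1])

```text
time: 36.7
position: [0.5314, 0.2809, 0.1096]
tool_rot: [2.019, 2.407, -0.002]
ft_force: [-8.1, -2.1, 0.0]
grip_width: 0.178
grip_force: 45.0
```

The pawl is taking the load, since the wrist's vertical force has gone to zero. I'll release and rise.

Call:
jog_arm(moves=[0,0,0,0,0,0,0,0,0,0,0,0,0,0,0,0,0,0,0,0,0,0,0,0,0,0,0,0,0,0,0,0,0,0,0,0,0,-0.1,0,0,0,0,0,0,-0.3,0,0,0,0,0,0,-0.5,0,0,0,0])

```text
time: 37.7
position: [0.5316, 0.2808, 0.2596]
tool_rot: [-2.019, -2.407, 0.001]
ft_force: [1.4, 0.0, -0.4]
grip_width: 0.501
grip_force: 0.0
```

Call:
jog_arm(moves=[0,0,0,0,0,0,0,0.1,0,0,0,0,0,0,0.1,0,0,0,0,0,0,0.1,0,0,0,0,0,0,0.1,0,0,0,0,0,0,0.1,0,0,0,0,0,0,0.1,0,0,0,0,0,0,0.1,0,0,0,0,0,0])

```text
time: 38.7
position: [0.5266, 0.3104, 0.2582]
tool_rot: [2.019, 2.407, -0.0]
ft_force: [-0.2, -0.6, -1.1]
grip_width: 0.502
grip_force: 0.0
```

```bash
python3 - <<'E'
from h import *
from bench import ctrl
st=ctrl.get_state(); im=ctrl.get_image("wrist"); pickle.dump((st,im),open("w9.pkl","wb"))
print(st["position"],st["ft_force"])
g=cv2.cvtColor(im["pixels"],6); seat=np.array([.5665,.0965]); u=np.array([-.1741,.9847])
for z in(.103,.143): # end plate top, near/far width 34mm
    q=project(im,[np.r_[seat+.215*u+s*.017*np.array([.985,.174]),z] for s in(-1,1)],st); print(z,q.round(1).tolist())
m=(g<55).astype(np.uint8)[80:226:3,190:310:2]
for r in m: print("".join(".#"[i] for i in r))
# scene view: post / yoke arms
T=ctrl.get_image("top"); pickle.dump(T,open("top9.pkl","wb"))
E
```

```text
[0.5266045  0.31042895 0.2582166 ] [-0.18172868 -0.62485397 -1.14379382]
0.103 [[236.5, 181.1], [265.9, 181.1]]
0.143 [[234.9, 191.4], [268.1, 191.4]]
............................................................
............................................................
............................................................
............................................................
............................................................
............................................................
............................................................
............................................................
............................................................
............................................................
............................................................
............................................................
............................................................
............................................................
............................................................
..................................
[... 1339 characters left out ...]
######...........###.........
........###...............#######................##.........
..........................#######...........................
..........................#######...........................
..........................#######...........................
..........................#######...........................
..........................#######...........................
..........................#######...........................
..........................#######...........................
..........................#######...........................
..........................#######...........................
..........................########..........................
```

```bash
python3 - <<'E'
from h import *
a=pickle.load(open("w8.pkl","rb"));b=pickle.load(open("w9.pkl","rb"))
for (st,im),v0,v1 in((a,140,205),(b,176,230)):
    g=cv2.cvtColor(im["pixels"],6)
    print([(v,int(k.min())+215,int(k.max())+215) for v in range(v0,v1,3) for k in [np.where(g[v,215:285]<60)[0]] if len(k)])
T0=pickle.load(open("top.pkl","rb"));T9=pickle.load(open("top9.pkl","rb"))
for T in(T0,T9):
    g=cv2.cvtColor(T["pixels"],6)[160:200:1,138:200]; print()
    for r in g: print("".join(".#"[int(i<45)] for i in r))
print(project(T0,[(.5298,.3055,.103),(.5298,.3055,.143)]))
E
```

```text
[(143, 234, 261), (146, 233, 261), (149, 234, 258), (152, 242, 253), (155, 241, 254), (158, 242, 254), (161, 242, 254), (164, 242, 254), (167, 241, 254), (170, 242, 254), (173, 242, 254), (176, 242, 254), (179, 242, 254), (182, 242, 254), (185, 242, 253), (188, 241, 254), (191, 242, 254), (194, 242, 254), (197, 242, 254), (200, 231, 284), (203, 230, 284)]
[(182, 234, 262), (185, 234, 262), (188, 233, 263), (191, 233, 263), (194, 242, 255), (197, 242, 255), (200, 242, 255), (203, 242, 255), (206, 242, 255), (209, 242, 255), (212, 242, 255), (215, 242, 255), (218, 242, 255), (221, 242, 255), (224, 241, 256), (227, 241, 256)]

..............................................................
..............................................................
..............................................................
..............................................................
..............................................................
..............................................................
..................................#.....#.......#.............
...........................
[... 3931 characters left out ...]
...........
....#.####....................................................
.....######...................................................
.......#####..................................................
.........####.................................................
.........#####................................................
.........######...............................................
...........#####..............................................
...........######.............................................
...........#.#####............................................
............#######...........................................
[[143.88018755 179.46079958]
 [139.95846599 176.5737263 ]]
```

In the top view the end plate moved from about (144,180) to (140,177), which matches a 40 mm rise. The arm is clear, so I'm handing in.

```bash
python3 -c "
from bench import ctrl
print(ctrl.close_job())"
```

```text
the job is handed in; nothing more can be done
None
```

I lowered the flange, collar and yoke onto the post in order, each until it met the one below. I then raised the carriage until the pawl held it at about 40 mm and handed the job in at about 39 s; no verdict was returned, and after the lift I checked the carriage height in the images but did not re-check the stack.

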